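# Hang the parts basket on the rinse tank's notched rail

### The arm

A 6-joint arm with a two-finger parallel gripper is mounted at the origin on a cart in front of the work surface, level with it; the furniture and walls round the work are solid. World frame = base frame: x ahead of the robot, y to its left, z up, the work surface at z = 0. Lengths are in mm, angles in rad, forces in N, time in s.
With the tool pointing down it reaches from about 400 to 925 mm from the base axis. Payload 12.5 kg.
Tool frame: the origin (TCP) lies midway between the tips of the shut fingers; the grasp point (between the pads) lies 19 mm behind it; z points along the fingers, y is the line along which they close (so a half turn about z gives the same grasp; the last joint's range is limited). The gripper opens to 95 mm and grips with 3 to 60 N. Pads are 20 mm wide; open, the fingers measure 119 mm over their backs; the gripper's body (75 mm by 180 mm) begins 59 mm behind the grasp point.
Start: joints at [1.062, 0.491, 1.559, -0, 1.092, -0.106], TCP at [244.983, 575.005, 214.661] pointing down, gripper open.
Joint ranges: [-3.1, 3.1], [-0.84, 2.19], [0.05, 2.79], [-1.13, 4.28], [0.06, 2.93], [-2.69, 2.69]. Speed limits (rad/s): [2.22, 2.22, 2.79, 3.14, 3.14, 3.14].

### API

Orientations are given as [roll, pitch, yaw] about the fixed x, y, z axes, in that order (R = Rz(yaw) Ry(pitch) Rx(roll)).
In Python, from cell import state, read_camera, camera_info, env gives the robot as it stands.
- The arm moves only by the tool move_arm, never from a script. Its argument "commands" is a list of rows, each a list of 3 entries, a list of its own where there are three numbers: the shift along the world's x, y, z in cm, then the turn, a rotation vector about the world's x, y, z in degrees, then the opening, from 0 (shut) to 1 (fully open). A call has 1 to 10 rows; each row shifts and turns the commanded pose from where the row before left it; what a row does not reach is not made up. A row lasts 1/10 s, in which the tool goes at most 50 mm and 8.59 degrees, less where a joint would pass 70% of its speed; a pose out of reach is approached as far as the arm can. A call with a gripper value outside its range is refused whole. The fingers move at their own pace and stop on an object; the grip force is fixed at half the most. Time passes only in rows, so rows that do not move let the fingers close. It gives the time, the measured TCP pose, the force, the opening and the grip force at its end, in the units of the state.
- state(): the state, without advancing time (a new reading comes with each control period).
- read_camera(name): name is "scene" or "top" or "wrist"; returns the picture (480x640x3 uint8, blue, green, red); there is no depth.
- camera_info(name): a dict with "K" (3x3 intrinsics, pixels), "cam_to_world" (4x4, takes a point from camera to world coordinates). Camera axes: x right, y down, z forward; pixel columns grow to the right and rows downward; lengths in mm; the calibration is good to about 2 mm. A picture is of the moment at which its call begins: read the wrist's pose just before it. camera_info takes no time and is no camera call; for the wrist camera it gives the pose at the moment of the call.
- env.job_done(): hands the job in; it is judged then, once.
The state is a dict: "t": time; "joints": joint angles; "qvel": joint speeds; "tau": joint torques, N m; "eef_pos": TCP position; "tcp_rot": TCP orientation; "ft_force": force on the tool from outside, world axes, zero at the start; "moment": the same for the moment, N m; "opening": opening from 0.0 (shut) to 1.0 (fully open); "grip_force": force on a finger pad.
Only numpy, scipy, OpenCV 4.12 (cv2) and the standard library are available. Lean on these libraries where they do the work, as an engineer would, in place of code of your own. Each camera call takes 0.05 s, during which the arm holds its last target. There are 200 camera calls.

### The job

Pick up the wire parts basket by its handle and hang it inside the rinse tank with its two hooks over the notched rail on the tank's near wall, then slide it along the rail until both hooks drop into the two notches, and let go. Do it gently, without banging or forcing the basket against the tank, and leave the other things on the bench alone.

Things in the scene. Friction and masses are not known exactly. Their poses are not given: they have to be found in the camera images.
- tank: Open rinse tank of bare aluminium sheet, fixed: 190 (x) x 284 (y) x 118 mm high, walls 4 mm. Origin: centre of underside; its -x wall faces the robot. Along that wall a dark steel rail stands up: 8 mm thick (tank x -96.5 to -88.5 mm), 224 mm long, top edge at 130 mm; it holds firm. Basket against tank or rail: at most 40 N; robot against tank: at most 40 N.
- rail_mid (a point): On the tank, over the middle of the near wall: mid-thickness and top height of the rail. x into the tank, y along the rail. In the rail's top are two notches, 80 mm apart, 21 mm wide (23 at the mouth), 6 mm deep, symmetric about the rail's own middle, which lies anywhere within 25 mm either side of this point along y: not measured, to be seen or felt.
- basket: Steel wire basket, 0.25 to 0.5 kg, 70 (x) x 110 (y) x 60 mm high, standing on the bench to the robot's right. Origin: centre of underside. On its -x side two strap hooks at y = +-40 mm, 16 mm wide along y, gap 13 mm (x -51 to -38), bend underside at z 80 mm, top 83, outer leg down to z 62. Hung, its axes lie along the tank's and its bottom stays above the tank floor.
- grip (a point): Middle of the basket's handle, 120 mm above the underside: a level black bar 70 mm long along the basket's x, 14 mm wide along y, 16 mm high, on a post at each end (58 mm clear between). Fingers from above, closing along y. Hanging freely it leans about 0.11 rad and jams if pushed along: hold it level and slide it under light pressure. Axes as the basket's.
- hook_left (a point): Underside of the bend of the basket's +y hook, mid-gap (basket x -44.5, y 40, z 80 mm). 124 mm above the bench when seated in a notch, 130 mm on the rail beside the notches.
- hook_right (a point): The same for the basket's -y hook (basket x -44.5, y -40, z 80 mm).
- box_yellow: Small yellow carton, 60 x 90 x 50 mm, bystander. Origin: centre of its underside.
- tape: Tape measure, 34 x 84 x 60 mm, bystander. Origin: centre of its underside.
- cutter_pliers: Pliers with red handles, 65 x 187 x 14 mm, lying flat, bystander. Origin: centre of its underside.
- bottle: Teal bottle with a white cap, 60 mm across, 190 mm high, bystander. Origin: centre of its underside.

How it is judged:
By the outcome, as a careful person would: the job done as asked, in the order asked, and still so for the second after the job is handed in, with the robot touching nothing.
It also fails if it takes over 72 s, if anything falls off the work surface, if the arm or the gripper's body presses on something with over 40 N, if the wrist force passes 120 N, or if a joint passes its speed limit or range.

## Working session

There is one attempt and no reset: what is moved stays moved. The work goes in short steps, Python scripts to look and compute and a tool call to move; the robot and the scene stay as the last step left them, time stands still between calls to the robot, and variables do not carry over. Pictures are saved under pics/ and viewed, at most 10 in all, crops included, and the job is handed in when it is done.

Besides the shell and the picture viewer there is one more tool, called after "Emit:" as name([rows], argument=value, ...), one row to a line, values as JSON. move_arm: Moves the arm, as the interface text tells. Its arguments: {"type":"object","properties":{"commands":{"type":"array"}},"required":["commands"]}

```bash
mkdir -p pics; cat > h.py <<'E'
import numpy as np,cv2
from cell import state,read_camera,camera_info,env
def ray(ci,u,v,z):
    K=np.array(ci["K"]);T=np.array(ci["cam_to_world"])
    d=T[:3,:3]@np.linalg.inv(K)@[u,v,1];o=T[:3,3]
    return o+d*(z-o[2])/d[2]
def proj(ci,p):
    K=np.array(ci["K"]);T=np.array(ci["cam_to_world"])
    c=K@(T[:3,:3].T@(np.array(p)-T[:3,3]));return c[:2]/c[2]
E
python3 - <<'E'
from h import *
for n in("top","scene"):
    im=read_camera(n);cv2.imwrite(f"pics/{n}0.png",im);ci=camera_info(n);print(n,np.round(ci["cam_to_world"],3).tolist(),ci["K"])
s=state();print(s)
E
```

```text
top [[0.02, -0.981, 0.195, 270.575], [-1.0, -0.021, -0.005, 8.56], [0.009, -0.195, -0.981, 1453.207], [0.0, 0.0, 0.0, 1.0]] [[451.35553566   0.         316.9948628 ]
 [  0.         451.35553566 243.93838955]
 [  0.           0.           1.        ]]
scene [[0.536, -0.397, 0.745, -388.581], [-0.844, -0.256, 0.471, -596.67], [0.004, -0.882, -0.472, 678.795], [0.0, 0.0, 0.0, 1.0]] [[449.96091496   0.         326.66654888]
 [  0.         449.96091496 234.15852461]
 [  0.           0.           1.        ]]
{'t': 0.1, 'joints': array([ 1.06239339e+00,  4.91478290e-01,  1.55939111e+00, -1.99654875e-05,
        1.09166230e+00, -1.05611958e-01]), 'qvel': array([ 0.00068668, -0.00071161,  0.00038258, -0.00044891,  0.00190806,
        0.00208591]), 'tau': array([ 3.13314689e-03, -6.13625336e+01, -2.58611047e+01,  6.93893689e-02,
        4.69129847e-02, -1.29155947e-04]), 'eef_pos': array([244.88139101, 574.80405091, 214.13232027]), 'tcp_rot': array([-3.14065698e+00, -8.13798103e-05,  2.73881085e+00]), 'ft_force': array([0.91812532, 0.22340488, 0.08550419]), 'moment': array([ 0.00398299, -0.02423325, -0.02519543]), 'grip_force': 0.0, 'opening': 1.0017015207223297}
```

View pics/top0.png

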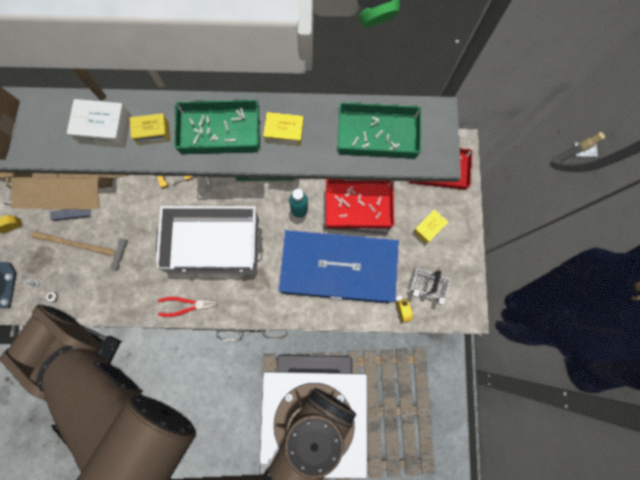

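View pics/scene0.png

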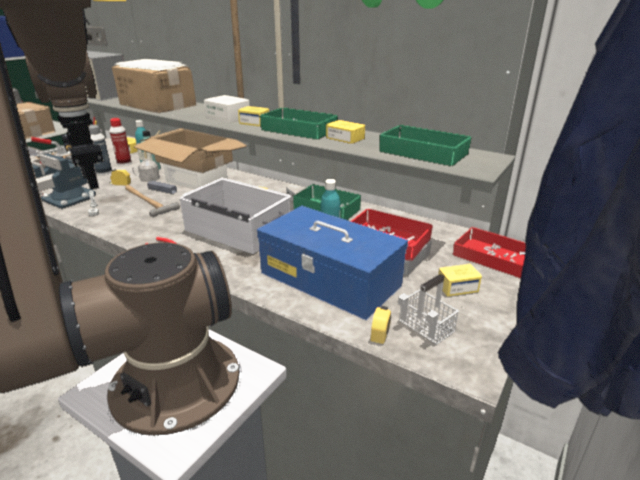

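The top view shows the tank at about (208,240), the basket at about (430,285), the blue toolbox between them, and the tape at (404,310). I'll enlarge both.

```bash
python3 - <<'E'
from h import *
t=cv2.imread("pics/top0.png")
a=cv2.resize(t[195:285,150:270],None,fx=5,fy=5,interpolation=cv2.INTER_CUBIC)
b=cv2.resize(t[255:325,390:460],None,fx=6.43,fy=6.43,interpolation=cv2.INTER_CUBIC)
h=np.zeros((450,800,3),np.uint8);
b=cv2.resize(b,(400,400));a=cv2.resize(a,(400,300));h[:300,:400]=a;h[:400,400:]=b
cv2.imwrite("pics/c1.png",h)
ci=camera_info("top")
print("tank top corners z118",[ray(ci,*p,118).round() for p in((161,206),(256,206),(257,270),(158,272))])
print("basket",ray(ci,430,285,60), "toolbox z150",[ray(ci,*p,150).round() for p in((284,232),(398,240),(396,300),(280,292))])
E
```

```text
tank top corners z118 [array([644., 481., 118.]), array([650., 191., 118.]), array([453., 179., 118.]), array([441., 472., 118.])]
basket [ 425.33495906 -350.93309199   60.        ] toolbox z150 [array([563., 100., 150.]), array([ 547., -237.,  150.]), array([ 370., -228.,  150.]), array([386., 106., 150.])]
```

View pics/c1.png

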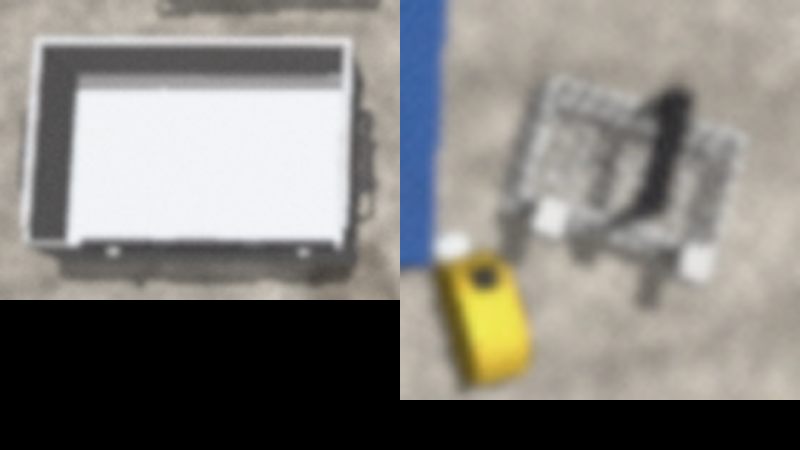

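The rail (dark strip, crop x 78–338) sits right of the tank's middle. The basket's hooks are white at crop (550,215) and (698,262), and the basket is turned clockwise.

```bash
python3 - <<'E'
from h import *
ci=camera_info("top")
A=lambda x,y,z:ray(ci,150+x/3.3333,195+y/3.3333,z)
B=lambda x,y,z:ray(ci,390+(x-400)/5.714,255+y/5.714,z)
print("tank",[A(*p,118).round() for p in((37,40),(350,38),(348,245),(23,245))],"rail",[A(*p,130).round() for p in((78,244),(338,244))],"spots",[A(*p,120).round() for p in((113,252),(304,252))])
l=B(550,215,83);r=B(698,262,83);d=l-r;yaw=np.arctan2(-d[0],d[1]);
R=np.array([[np.cos(yaw),-np.sin(yaw)],[np.sin(yaw),np.cos(yaw)]])
print("hooks",l,r,np.linalg.norm(d),"yaw",yaw,np.degrees(yaw),"grip",(l+r)[:2]/2+R@[44.5,0])
print("bar",B(682,98,128),B(652,212,128))
print("tape",B(455,245,60),B(500,375,60))
E
```

```text
tank [array([641., 481., 118.]), array([649., 194., 118.]), array([457., 187., 118.]), array([451., 477., 118.])] rail [array([451., 424., 130.]), array([456., 194., 130.])] spots [array([446., 395., 120.]), array([450., 226., 120.])]
hooks [ 398.70242453 -302.49592085   83.        ] [ 375.45330317 -380.46411722   83.        ] 81.36068638731051 yaw -0.28979288421101335 -16.603909198214417 grip [ 429.72235092 -354.19606098]
bar [ 456.52910997 -362.27192826  128.        ] [ 397.11891171 -344.85778162  128.        ]
tape [ 383.64801113 -256.06035909   60.        ] [ 315.00423474 -279.01585641   60.        ]
```

```bash
python3 - <<'E'
from h import *
ci=camera_info("wrist");s=state();from scipy.spatial.transform import Rotation as Ro
R=Ro.from_euler("xyz",s["tcp_rot"]).as_matrix();T=np.array(ci["cam_to_world"])
print(R.T@(T[:3,3]-s["eef_pos"]),(R.T@T[:3,:3]).round(2),ci["K"][0])
E
```

```text
[  83.43040037   -0.2026722  -170.83663667] [[ 0.   -0.96 -0.29]
 [ 1.    0.    0.  ]
 [-0.   -0.29  0.96]] [377.51109928   0.         320.31268224]
```

Emit:
move_arm([
  [[1.0, -2.5, 1.2], [0, 0, 2.4], 1],
  [[1.0, -2.5, 1.2], [0, 0, 2.4], 1],
  [[1.0, -2.5, 1.2], [0, 0, 2.4], 1],
  [[1.0, -2.5, 1.2], [0, 0, 2.4], 1],
  [[1.0, -2.5, 1.2], [0, 0, 2.4], 1],
  [[1.0, -2.5, 1.2], [0, 0, 2.4], 1],
  [[1.0, -2.5, 1.2], [0, 0, 2.4], 1],
  [[1.0, -2.5, 1.2], [0, 0, 2.4], 1],
  [[1.0, -2.5, 1.2], [0, 0, 2.4], 1],
  [[1.0, -2.5, 1.2], [0, 0, 2.4], 1],
])

```text
t: 1.1
eef_pos: [345.1, 323.9, 335.0]
tcp_rot: [-3.141, -0.0, -3.124]
ft_force: [-0.5, -0.2, 0.2]
opening: 0.999
grip_force: 0.0
```

```bash
python3 - <<'E'
from h import *
ci=camera_info("wrist");im=read_camera("wrist");np.savez("ci1",K=ci["K"],cam_to_world=ci["cam_to_world"])
cv2.imwrite("pics/w1full.png",im)
p=proj(ci,[455,310,130]);print(p)
u,v=map(int,p);x0,y0=160,max(0,v-60);c=im[y0:y0+140,x0:x0+320]
print(x0,y0);cv2.imwrite("pics/w1.png",cv2.resize(c,None,fx=2.5,fy=2.5,interpolation=cv2.INTER_CUBIC))
E
```

```text
[306.1078735  304.42653787]
160 244
```

View pics/w1.png

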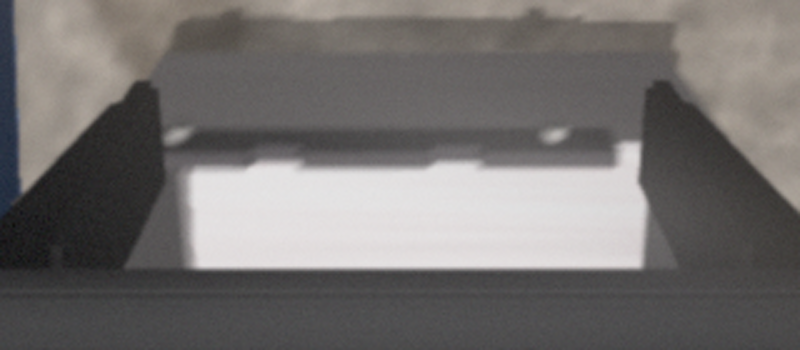

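The wrist view has right = +y and down = +x. Notches are at crop x 248–303 and 430–483, and the rail top lies between y≈148 (outer edge) and y≈166 (inner edge). The rail's +y end is at x≈615.

```bash
python3 - <<'E'
from h import *
ci=np.load("ci1.npz")
A=lambda x,y,z=130:ray(ci,160+x/2.5,244+y/2.5,z).round(1)
for n,p in dict(outL=(200,148),outR=(600,148),inL=(225,167),inR=(600,167),n1=(275.5,166),n2=(456.5,166),end=(615,165)).items(): print(n,A(*p))
E
```

```text
outL [454.8 237.2 130. ]
outR [451.6 413.3 130. ]
inL [464.  247.9 130. ]
inR [460.9 414.1 130. ]
n1 [463.  270.3 130. ]
n2 [461.6 350.5 130. ]
end [459.8 420.7 130. ]
```

Emit:
move_arm([
  [[0, -4.5, 1.0], [0, 0, -1.9], 1],
  [[0, -4.5, 1.0], [0, 0, -1.9], 1],
  [[0, -4.5, 0], [0, 0, -1.9], 1],
  [[0, -4.5, 0], [0, 0, -1.9], 1],
  [[0.5, -4.5, 0], [0, 0, -1.9], 1],
  [[1, -4.5, 0], [0, 0, -1.9], 1],
  [[1, -4.5, 0], [0, 0, -1.9], 1],
  [[1, -4.5, 0], [0, 0, -1.9], 1],
  [[1, -4.5, 0], [0, 0, -1.9], 1],
  [[1, -4.5, 0], [0, 0, -1.9], 1],
])

```text
t: 2.15
eef_pos: [399.8, -127.0, 354.7]
tcp_rot: [3.141, 0.0, 2.824]
ft_force: [1.9, 0.3, 0.2]
opening: 1.002
grip_force: 0.0
```

Emit:
move_arm([
  [[0.3, -4.5, 0], [0, 0, 0.3], 1],
  [[0.3, -4.5, 0], [0, 0, 0.3], 1],
  [[0.3, -4.0, -1], [0, 0, 0.3], 1],
  [[0.4, -3.5, -2], [0, 0, 0.3], 1],
  [[0.5, -3.2, -2], [0, 0, 0.3], 1],
  [[0.5, -2, -2], [0, 0, 0], 1],
  [[0.5, -1, -2], [0, 0, 0], 1],
  [[0, 0, 0], [0, 0, 0], 1],
])

```text
t: 2.95
eef_pos: [427.4, -352.3, 261.8]
tcp_rot: [3.139, -0.004, 2.851]
ft_force: [-0.2, 1.3, 0.5]
opening: 0.999
grip_force: 0.0
```

```bash
python3 - <<'E'
from h import *
ci=camera_info("wrist");im=read_camera("wrist");np.savez("ci2",K=ci["K"],cam_to_world=ci["cam_to_world"])
print(state()["eef_pos"],state()["tcp_rot"])
p=proj(ci,[428,-354,128]);print(p)
cv2.imwrite("pics/w2.png",im)
E
```

```text
[ 427.6368959  -351.84514454  263.56369439] [ 3.13994348e+00 -2.59885470e-03  2.85164710e+00]
[318.36253782 227.27816077]
```

View pics/w2.png

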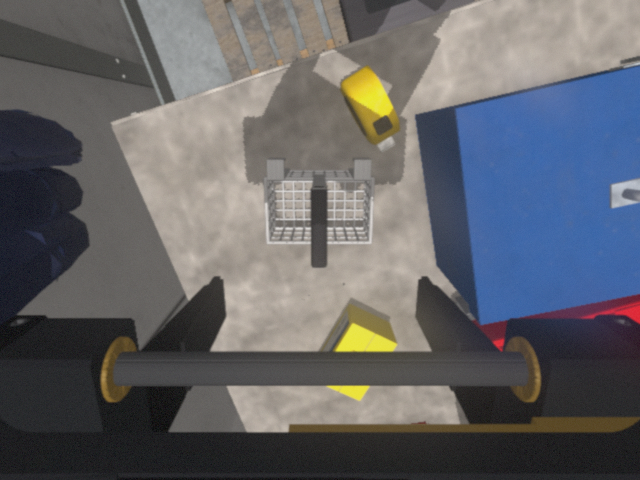

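The handle bar runs from (319,185) to (319,267), aligned with the tool, with the hooks level at (276,168) and (362,168). The projected grip point is (318,227), so the estimate agrees to about 1 mm. I'll descend and grasp.

Emit:
move_arm([
  [[0, -0.1, -2.5], [0, 0, 0], 1],
  [[0, 0, -3], [0, 0, 0], 1],
  [[0, 0, -3], [0, 0, 0], 1],
  [[0, 0, -2.5], [0, 0, 0], 1],
  [[0, 0, -2], [0, 0, 0], 1],
  [[0, 0, -1.5], [0, 0, 0], 1],
  [[0, 0, -1], [0, 0, 0], 1],
  [[0, 0, -0.5], [0, 0, 0], 1],
  [[0, 0, 0], [0, 0, 0], 1],
  [[0, 0, 0], [0, 0, 0], 0.35],
])

```text
t: 4.0
eef_pos: [428.3, -353.1, 105.5]
tcp_rot: [-3.141, 0.001, 2.852]
ft_force: [0.5, -0.3, -0.5]
opening: 0.954
grip_force: 0.0
```

Emit:
move_arm([
  [[0, 0, 0], [0, 0, 0], 0.3],
  [[0, 0, 0], [0, 0, 0], 0.2],
  [[0, 0, 0], [0, 0, 0], 0.1],
  [[0, 0, 0], [0, 0, 0], 0],
  [[0, 0, 0], [0, 0, 0], 0],
  [[0, 0, 0], [0, 0, 0], 0],
  [[0, 0, 0], [0, 0, 0], 0],
  [[0, 0, 0], [0, 0, 0], 0],
])

```text
t: 4.8
eef_pos: [428.0, -353.0, 104.6]
tcp_rot: [3.141, -0.0, 2.852]
ft_force: [0.4, 0.4, -0.1]
opening: 0.297
grip_force: 0.0
```

Emit:
move_arm([
  [[0, 0, -0.3], [0, 0, 0], 0],
  [[0, 0, 0], [0, 0, 0], 0],
  [[0, 0, 0], [0, 0, 0], 0],
  [[0, 0, 0], [0, 0, 0], 0],
  [[0, 0, 0], [0, 0, 0], 0],
  [[0, 0, 0], [0, 0, 0], 0],
])

```text
t: 5.4
eef_pos: [428.0, -352.9, 101.6]
tcp_rot: [3.141, -0.0, 2.852]
ft_force: [-0.9, 0.9, -3.2]
opening: 0.144
grip_force: 30.0
```

Emit:
move_arm([
  [[0, 0, 0.2], [0, 0, 0], 0],
  [[0, 0, 0.5], [0, 0, 0], 0],
  [[0, 0, 1], [0, 0, 0], 0],
  [[0, 0, 2], [0, 0, 0], 0],
  [[0, 0, 2], [0, 0, 0], 0],
  [[0, 0, 3], [0, 0, 0], 0],
  [[0, 0, 3], [0, 0, 0], 0],
  [[0, 0, 3], [0, 0, 0], 0],
  [[0, 0, 3], [0, 0, 0], 0],
  [[0, 0, 3], [0, 0, 0], 0],
])

```text
t: 6.4
eef_pos: [427.7, -352.7, 310.9]
tcp_rot: [-3.141, 0.001, 2.852]
ft_force: [1.0, -0.4, -3.5]
opening: 0.145
grip_force: 30.0
```

Emit:
move_arm([
  [[0, 0, 3], [0, 0, 0], 0],
  [[0, 1, 2], [0, 0, 1], 0],
  [[0, 2, 1], [0, 0, 1], 0],
  [[0, 3, 0], [0, 0, 1], 0],
  [[0.5, 4, 0], [0, 0, 1], 0],
  [[0.5, 4, 0], [0, 0, 1], 0],
  [[0.5, 4, 0], [0, 0, 1], 0],
  [[0.5, 4, 0], [0, 0, 1], 0],
  [[0.5, 4, 0], [0, 0, 1], 0],
  [[0.5, 4, 0], [0, 0, 1], 0],
])

```text
t: 7.4
eef_pos: [456.9, -50.5, 368.6]
tcp_rot: [3.141, -0.0, 3.011]
ft_force: [2.0, 0.4, -2.6]
opening: 0.148
grip_force: 30.0
```

Emit:
move_arm([
  [[0.5, 4, 0], [0, 0, 1], 0],
  [[0.5, 4, 0], [0, 0, 1], 0],
  [[0.5, 4, 0], [0, 0, 1], 0],
  [[0.5, 4, 0], [0, 0, 1], 0],
  [[0.5, 4, 0], [0, 0, 1], 0],
  [[0.5, 4, 0], [0, 0, 1], 0],
  [[0.5, 3, 0], [0, 0, 1], 0],
  [[0.5, 3, 0], [0, 0, 1], 0],
  [[0.5, 2, 0], [0, 0, 0.7], 0],
  [[0, 1.6, 0], [0, 0, 0], 0],
])

```text
t: 8.4
eef_pos: [502.0, 284.6, 368.2]
tcp_rot: [-3.141, -0.001, -3.12]
ft_force: [-0.1, 0.3, -2.4]
opening: 0.149
grip_force: 30.0
```

Emit:
move_arm([
  [[0, 0, -2], [0, 0, 0], 0],
  [[0, 0, -3], [0, 0, 0], 0],
  [[0, 0, -3], [0, 0, 0], 0],
  [[0, 0, -2], [0, 0, 0], 0],
  [[0, 0, -1], [0, 0, 0], 0],
  [[0, 0, 0], [0, 0, 0], 0],
])

```text
t: 9.0
eef_pos: [502.2, 282.9, 257.9]
tcp_rot: [-3.141, -0.002, -3.122]
ft_force: [0.2, 0.1, -3.0]
opening: 0.146
grip_force: 30.0
```

```bash
python3 - <<'E'
from h import *
ci=camera_info("wrist");im=read_camera("wrist");np.savez("ci3",K=ci["K"],cam_to_world=ci["cam_to_world"])
s=state();e=s["eef_pos"];print(e,s["tcp_rot"])
import math
print("rail mid pred",[proj(ci,[458.1-dx,310.4+dy,130]).round(1) for dx,dy in((0,0),(.7,40),(-.7,-40),(4,0),(-4,0))])
for y in(40,-40):print("hook pred",proj(ci,[e[0]-44.5-.019*y,e[1]-.9+y,e[2]-101.6+83]).round(1))
x0,y0=180,60
cv2.imwrite("pics/w3.png",cv2.resize(im[60:260,190:450],None,fx=3,fy=3,interpolation=cv2.INTER_CUBIC))
E
```

```text
[502.76460759 283.08785973 259.06340782] [ 3.14153883e+00 -1.26399367e-04 -3.12212115e+00]
rail mid pred [array([356.7, 174.4]), array([407.5, 174.5]), array([305.9, 174.3]), array([357. , 169.3]), array([356.5, 179.5])]
hook pred [400.  202.7]
hook pred [242.4 202.5]
```

View pics/w3.png

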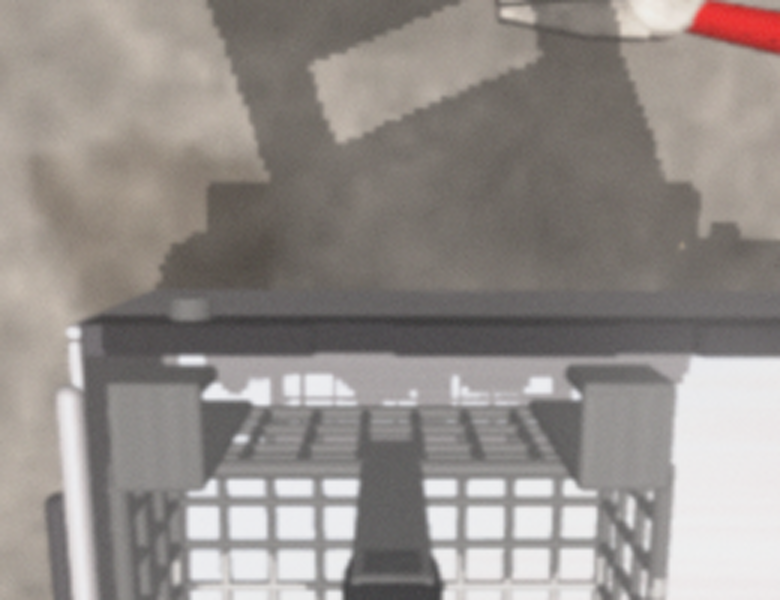

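The rail top sits at crop v 328–355 (predicted 169–179 px, observed 169–178). The hooks are at crop x 155 and 626, also as predicted, so the hook gap is over the rail to within 1 mm. I'll lower it beside the notches.

Emit:
move_arm([
  [[0, 0, -1.5], [0, 0, 0], 0],
  [[0, 0, -2], [0, 0, 0], 0],
  [[0, 0, -2], [0, 0, 0], 0],
  [[0, 0, -1.5], [0, 0, 0], 0],
  [[0, 0, -1], [0, 0, 0], 0],
  [[0, 0, -0.4], [0, 0, 0], 0],
  [[0, 0, -0.3], [0, 0, 0], 0],
  [[0, 0, 0], [0, 0, 0], 0],
])

```text
t: 9.85
eef_pos: [503.2, 283.1, 172.1]
tcp_rot: [3.141, 0.001, -3.122]
ft_force: [0.4, 0.5, -3.5]
opening: 0.147
grip_force: 30.0
```

Emit:
move_arm([
  [[0, 0, -0.3], [0, 0, 0], 0],
  [[0, 0, -0.3], [0, 0, 0], 0],
  [[0, 0, -0.3], [0, 0, 0], 0],
  [[0, 0, -0.3], [0, 0, 0], 0],
  [[0, 0, 0], [0, 0, 0], 0],
])

```text
t: 10.35
eef_pos: [502.7, 282.9, 159.3]
tcp_rot: [-3.141, -0.001, -3.122]
ft_force: [-0.2, 0.7, -3.6]
opening: 0.143
grip_force: 30.0
```

No contact on the way in; the hooks are straddling the rail.

Emit:
move_arm([
  [[0, 0, -0.2], [0, 0, 0], 0],
  [[0, 0, -0.2], [0, 0, 0], 0],
  [[0, 0, -0.1], [0, 0, 0], 0],
  [[0, 0, -0.1], [0, 0, 0], 0],
  [[0, 0, 0], [0, 0, 0], 0],
])

```text
t: 10.85
eef_pos: [502.9, 283.0, 153.5]
tcp_rot: [-3.142, -0.0, -3.122]
ft_force: [0.0, -0.1, -4.0]
opening: 0.141
grip_force: 30.0
```

Emit:
move_arm([
  [[0, 0, -0.1], [0, 0, 0], 0],
  [[0, 0, 0], [0, 0, 0], 0],
])

```text
t: 11.05
eef_pos: [502.9, 283.0, 152.6]
tcp_rot: [3.142, -0.0, -3.122]
ft_force: [-0.1, -0.0, -4.7]
opening: 0.145
grip_force: 30.0
```

Emit:
move_arm([
  [[0, 0, -0.1], [0, 0, 0], 0],
  [[0, 0, 0], [0, 0, 0], 0],
])

```text
t: 11.25
eef_pos: [503.0, 283.0, 151.5]
tcp_rot: [3.142, -0.0, -3.122]
ft_force: [-0.5, 0.0, -3.1]
opening: 0.145
grip_force: 30.0
```

Emit:
move_arm([
  [[0, 0, -0.05], [0, 0, 0], 0],
  [[0, 0, 0], [0, 0, 0], 0],
])

```text
t: 11.45
eef_pos: [503.0, 283.0, 151.1]
tcp_rot: [3.142, -0.0, -3.122]
ft_force: [0.2, 0.3, -3.6]
opening: 0.147
grip_force: 30.0
```

Emit:
move_arm([
  [[0, 0, -0.05], [0, 0, 0], 0],
  [[0, 0, 0], [0, 0, 0], 0],
])

```text
t: 11.65
eef_pos: [503.0, 283.0, 150.6]
tcp_rot: [3.142, -0.0, -3.122]
ft_force: [0.9, -0.2, -3.4]
opening: 0.143
grip_force: 30.0
```

Emit:
move_arm([
  [[0, 0, -0.05], [0, 0, 0], 0],
  [[0, 0, 0], [0, 0, 0], 0],
])

```text
t: 11.85
eef_pos: [503.0, 283.0, 150.1]
tcp_rot: [3.142, -0.0, -3.122]
ft_force: [-0.7, -0.1, -3.4]
opening: 0.145
grip_force: 30.0
```

Emit:
move_arm([
  [[0, 0, -0.1], [0, 0, 0], 0],
  [[0, 0, 0], [0, 0, 0], 0],
])

```text
t: 12.05
eef_pos: [503.0, 283.0, 149.1]
tcp_rot: [3.142, -0.0, -3.122]
ft_force: [-0.3, -0.0, -3.4]
opening: 0.144
grip_force: 30.0
```

Emit:
move_arm([
  [[0, 0, -0.1], [0, 0, 0], 0],
  [[0, 0, 0], [0, 0, 0], 0],
])

```text
t: 12.25
eef_pos: [503.2, 282.9, 148.4]
tcp_rot: [3.141, 0.0, -3.122]
ft_force: [-0.2, -1.6, 0.3]
opening: 0.143
grip_force: 30.0
```

Contact felt at z≈148.7, with the weight taken over. Now I'll slide along +y under light pressure.

Emit:
move_arm([
  [[0, 0, -0.03], [0, 0, 0], 0],
  [[0, 0.2, 0], [0, 0, 0], 0],
  [[0, 0.2, 0], [0, 0, 0], 0],
  [[0, 0.2, 0], [0, 0, 0], 0],
  [[0, 0.2, 0], [0, 0, 0], 0],
])

```text
t: 12.75
eef_pos: [503.1, 291.0, 148.1]
tcp_rot: [-3.141, 0.0, -3.122]
ft_force: [0.7, -5.1, 4.1]
opening: 0.148
grip_force: 30.0
```

Emit:
move_arm([
  [[0, 0.2, 0], [0, 0, 0], 0],
  [[0, 0.2, 0], [0, 0, 0], 0],
  [[0, 0.2, 0], [0, 0, 0], 0],
  [[0, 0.2, 0], [0, 0, 0], 0],
])

```text
t: 13.15
eef_pos: [503.0, 299.0, 148.0]
tcp_rot: [-3.141, 0.0, -3.122]
ft_force: [0.9, -4.8, 3.8]
opening: 0.143
grip_force: 30.0
```

Emit:
move_arm([
  [[0, 0.2, 0], [0, 0, 0], 0],
  [[0, 0.2, 0], [0, 0, 0], 0],
  [[0, 0.2, 0], [0, 0, 0], 0],
])

```text
t: 13.45
eef_pos: [503.0, 305.1, 147.9]
tcp_rot: [3.142, 0.0, -3.122]
ft_force: [0.4, -5.2, 3.4]
opening: 0.144
grip_force: 30.0
```

Emit:
move_arm([
  [[0, 0.1, 0], [0, 0, 0], 0],
  [[0, 0.1, 0], [0, 0, 0], 0],
  [[0, 0.1, 0], [0, 0, 0], 0],
])

```text
t: 13.75
eef_pos: [502.9, 308.1, 147.8]
tcp_rot: [3.141, -0.0, -3.122]
ft_force: [-0.2, -3.7, 3.2]
opening: 0.142
grip_force: 30.0
```

Emit:
move_arm([
  [[0, 0.1, 0], [0, 0, 0], 0],
  [[0, 0.1, 0], [0, 0, 0], 0],
])

```text
t: 13.95
eef_pos: [502.7, 310.3, 147.4]
tcp_rot: [3.141, -0.001, -3.122]
ft_force: [-0.9, -0.8, -3.3]
opening: 0.146
grip_force: 30.0
```

The pressure vanished at y≈310, so the hooks are at the notch mouths. I'll centre them about 1.5 mm further on and lower.

Emit:
move_arm([
  [[0, 0.15, 0], [0, 0, 0], 0],
  [[0, 0, -0.1], [0, 0, 0], 0],
  [[0, 0, -0.1], [0, 0, 0], 0],
  [[0, 0, 0], [0, 0, 0], 0],
])

```text
t: 14.35
eef_pos: [502.9, 311.5, 145.5]
tcp_rot: [-3.142, -0.0, -3.122]
ft_force: [0.1, 0.4, -3.1]
opening: 0.147
grip_force: 30.0
```

Emit:
move_arm([
  [[0, 0, -0.1], [0, 0, 0], 0],
  [[0, 0, -0.1], [0, 0, 0], 0],
  [[0, 0, 0], [0, 0, 0], 0],
])

```text
t: 14.65
eef_pos: [502.9, 311.5, 143.7]
tcp_rot: [3.142, -0.0, -3.122]
ft_force: [-0.1, -0.0, -3.5]
opening: 0.145
grip_force: 30.0
```

Emit:
move_arm([
  [[0, 0, -0.05], [0, 0, 0], 0],
  [[0, 0, 0], [0, 0, 0], 0],
])

```text
t: 14.85
eef_pos: [503.0, 311.5, 143.3]
tcp_rot: [3.142, 0.0, -3.122]
ft_force: [0.2, -0.0, -3.5]
opening: 0.142
grip_force: 30.0
```

Emit:
move_arm([
  [[0, 0, -0.05], [0, 0, 0], 0],
  [[0, 0, 0], [0, 0, 0], 0],
])

```text
t: 15.05
eef_pos: [502.9, 311.5, 142.8]
tcp_rot: [3.142, -0.0, -3.122]
ft_force: [0.9, -0.0, -2.5]
opening: 0.146
grip_force: 30.0
```

Contact again 6 mm lower than on the rail, which matches the notch depth. I'll settle the weight and look from the scene camera before letting go.

Emit:
move_arm([
  [[0, 0, -0.05], [0, 0, 0], 0],
  [[0, 0, 0], [0, 0, 0], 0],
])

```text
t: 15.25
eef_pos: [503.1, 311.5, 142.4]
tcp_rot: [3.141, 0.0, -3.122]
ft_force: [0.1, 0.1, -1.5]
opening: 0.141
grip_force: 30.0
```

```bash
python3 - <<'E'
from h import *
im=read_camera("wrist");print(state()["ft_force"],state()["eef_pos"])
cv2.imwrite("pics/w4.png",cv2.resize(im[60:260,190:450],None,fx=3,fy=3,interpolation=cv2.INTER_CUBIC))
E
```

```text
[-0.01279311 -0.47548624 -2.43043274] [503.01473803 311.49888837 142.43669461]
```

View pics/w4.png

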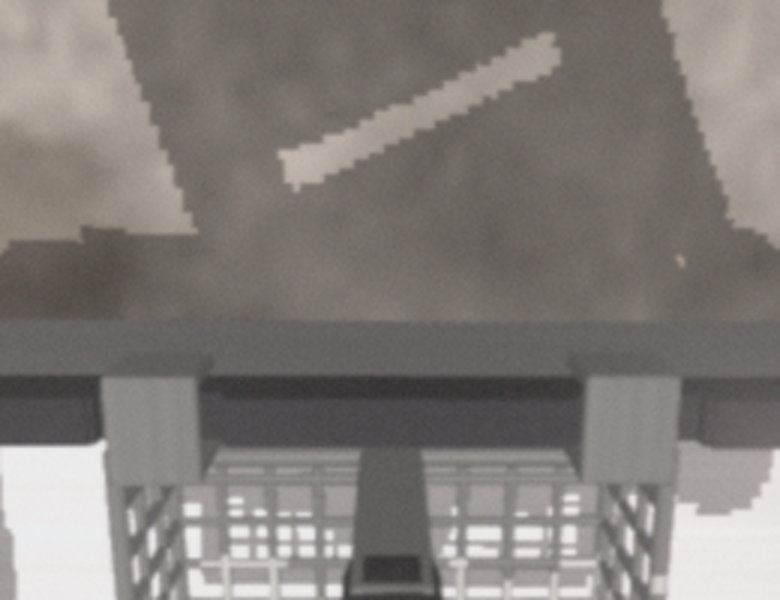

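The wrist view shows both hooks over the rail (crop x 105–200 and 585–678), with notch edges visible beside them at about 100 and 703. I'll press a little more to confirm seating.

Emit:
move_arm([
  [[0, 0.05, -0.05], [0, 0, 0], 0],
  [[0, 0, -0.03], [0, 0, 0], 0],
  [[0, 0, 0], [0, 0, 0], 0],
])

```text
t: 15.6
eef_pos: [503.3, 311.8, 142.0]
tcp_rot: [3.142, 0.001, -3.122]
ft_force: [1.4, -4.5, 3.8]
opening: 0.147
grip_force: 30.0
```

Emit:
move_arm([
  [[0, 0, 0.03], [0, 0, 0], 0],
  [[0, 0, 0], [0, 0, 0], 0.15],
  [[0, 0, 0], [0, 0, 0], 0.17],
  [[0, 0, 0], [0, 0, 0], 0.2],
  [[0, 0, 0], [0, 0, 0], 0.25],
  [[0, 0, 0], [0, 0, 0], 0.3],
  [[0, 0, 0], [0, 0, 0], 0.35],
  [[0, 0, 0], [0, 0, 0], 0.4],
  [[0, 0, 0], [0, 0, 0], 0.45],
  [[0, 0, 0], [0, 0, 0], 0.45],
])

```text
t: 16.6
eef_pos: [503.0, 312.0, 141.8]
tcp_rot: [3.141, 0.0, -3.122]
ft_force: [-0.1, -0.4, 0.8]
opening: 0.443
grip_force: 0.0
```

Emit:
move_arm([
  [[0, 0, 0], [0, 0, 0], 0.45],
  [[0, 0, 0.5], [0, 0, 0], 0.45],
  [[0, 0, 1], [0, 0, 0], 0.45],
  [[0, 0, 1], [0, 0, 0], 0.45],
  [[0, 0, 2], [0, 0, 0], 0.45],
  [[0, 0, 3], [0, 0, 0], 0.45],
  [[0, 0, 4], [0, 0, 0], 0.45],
  [[0, 0, 4], [0, 0, 0], 0.45],
  [[0, 0, 2], [0, 0, 0], 0.45],
  [[0, 0, 0], [0, 0, 0], 0.45],
])

```text
t: 17.6
eef_pos: [503.6, 312.3, 321.0]
tcp_rot: [3.139, 0.006, -3.122]
ft_force: [-0.4, 0.6, 0.1]
opening: 0.454
grip_force: 0.0
```

```bash
python3 - <<'E'
from h import *
im=read_camera("wrist");ci=camera_info("wrist")
print([proj(ci,[458-.019*d,310.4+d,130]).round(1) for d in(-40,0,40)])
s=read_camera("scene")
a=cv2.resize(im[60:330,150:510],(400,300));b=cv2.resize(s[165:265,170:303],(400,300),interpolation=cv2.INTER_CUBIC)
cv2.imwrite("pics/w5.png",np.hstack([a,b]));print(state()["ft_force"])
E
```

```text
[array([276.8, 163.1]), array([319.4, 163.2]), array([362. , 163.2])]
[-0.49717181  0.8994103  -0.65370898]
```

View pics/w5.png

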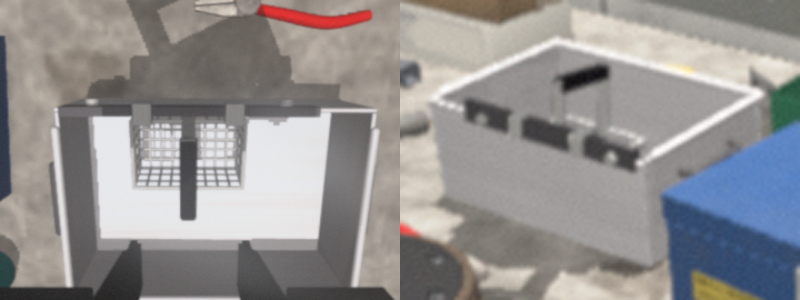

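Hooks are at px 277 and 361, against notches predicted at 277 and 362. The scene view shows both straps sunk into the rail and the basket hanging free.

```bash
python3 -c "
from cell import env;print(env.job_done())"
```

```text
the job is handed in; nothing more can be done
None
```

The basket hangs in the rinse tank with both hooks seated in the rail notches. The gripper has let go and is clear, and the job was handed in at about 18 s of the 72 s limit.

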